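Unlock the plate shaker and hold its lid at the balance point

ROBOT

A 6-joint arm with a two-finger parallel gripper is mounted at the origin on the work surface. World frame = base frame: x ahead of the robot, y to its left, z up, the work surface at z = 0. Lengths are in mm, angles in rad, forces in N, time in s.
With the tool pointing down it reaches from about 300 to 775 mm from the base axis. Payload 14.6 kg.
Tool frame: the origin (TCP) lies at the very end of the fingers, on their centre line; the grasp point (between the pads) lies 19 mm behind it (manip.grip_point_offset is the distance from the TCP to the grasp point, in mm); z points along the fingers, y is the line along which they close (so a half turn about z gives the same grasp; the last joint's range is limited). The gripper opens to 94 mm and grips with 3 to 60 N. Pads are 16 mm wide; open, the fingers measure 119 mm over their backs; the gripper's body (75 mm by 177 mm) begins 78 mm behind the grasp point.
Start: joints at [-1.316, 0.3, 1.521, -0, 1.321, -0.067], TCP at [173.944, -521.759, 205.446] pointing down, gripper open.
Joint ranges: [-3.03, 3.03], [-0.79, 2.21], [0.23, 2.52], [-1.04, 4.18], [0, 3.07], [-2.55, 2.55]. Speed limits (rad/s): [2.22, 2.22, 2.57, 3.14, 3.14, 3.14].

INTERFACE

Orientations are given as [roll, pitch, yaw] about the fixed x, y, z axes, in that order (R = Rz(yaw) Ry(pitch) Rx(roll)).
In Python, from cell import telemetry, eyes, manip gives the robot as it stands.
- The arm moves only by the tool play_rows, never from a script. Its arguments are lists of equal length, an entry for each row: "translation": the shift along the world's x, y, z in m, a list of three; "yaw": the turn about the world's z in rad. A call has 1 to 12 rows; each row is the pose to reach, as a shift and turn from the pose commanded when the call began; what a row does not reach only later rows make up. A row lasts 1/8 s, in which the tool goes at most 62.5 mm and 10.7 degrees, less where a joint would pass 70% of its speed; a pose out of reach is approached as far as the arm can. A call with a gripper value outside its range is refused whole. "hand" is the opening, from 0 (shut) to 1 (fully open), set as the call begins (left out, the last holds). The fingers move at their own pace and stop on an object; "force" is the grip in N (left out, the last holds). Time passes only in rows, so rows that repeat a pose let the fingers close. It gives the time, the measured TCP pose, the force, the opening and the grip force at its end, in the units of the state.
- telemetry.read_state(): the state, without advancing time (a new reading comes with each control period).
- eyes.camera(name): name is "side" or "top" or "wrist"; returns a dict with "pixels" (384x512x3 uint8, red, green, blue), "fx", "fy", "cx", "cy" (pixels), "cam_to_world" (4x4, takes a point from camera to world coordinates); the wrist camera has in their place "T_tool_cam" (4x4, takes a point from camera to tool coordinates, whose origin is the TCP and whose axes are the flange's). Camera axes: x right, y up, looking along -z (the intrinsics and any distortion apply to the point x, -y, -z); pixel columns grow to the right and rows downward; lengths in mm; the calibration is good to about 2 mm. A picture is of the moment at which its call begins: read the wrist's pose just before it. There is no depth.
- manip.sign_off(): hands the job in; it is judged then, once.
The state is a dict: "clock": time; "joints": joint angles; "qd": joint speeds; "effort": joint torques, N m; "eef_pos": TCP position; "eef_rot": TCP orientation; "wrist_force": force on the tool from outside, world axes, zero at the start; "moment": the same for the moment, N m; "finger_gap": finger opening in mm; "finger_force": force on a finger pad.
Only numpy, scipy, OpenCV 4.12 (cv2) and the standard library are available. Lean on these libraries where they do the work, as an engineer would, in place of code of your own. Each camera call takes 0.05 s, during which the arm holds its last target. There are 200 camera calls.

TASK

The plate in the incubating shaker is due to come out: slide the black lid lock on the shaker's front deck outward, away from the middle of the machine, fully to its end stop, and then raise the clear lid by its bar. The lid has no stay, so swing it to its balance point, a little over 20 degrees short of upright, and finish still holding it there, steady in the fingers, so that a colleague can reach in: it must neither go over backwards nor drop shut with a slam. Leave the bottle, trough and pipette around the shaker where they are.

Things in the scene. Friction and masses are not known exactly. Their poses are not given: they have to be found in the camera images.
- shaker: Compact one-plate incubating shaker, white, fixed, 270 deep (x) x 270 wide (y), flat deck 75 above the worktop. Origin: centre of its underside. x points from its front (control deck, lid lock) to its rear (lid hinge), y to the left as seen from the front, z up. On it a clear hinged lid: a hood 125 deep, 230 wide, its top 135 above the worktop when shut, over a clipped-in 24-well plate.
- lock (a joint): Lid lock slide, m: 0 = locked, 0.030 = open at its end stop; moves straight along the shaker's -y (outward, to the machine's right edge). Starts at 0 to 0.005. About 2 N of friction; stays where it is left. A steel tongue on it lies over a keeper at the lid's foot and really holds the lid shut until the slide has moved some 15 mm.
- lock_grip (a point): Centre of the top face of the black ribbed lock grip, an upright block 16 (x) x 22 (y) x 28 high, top 30.5 above the deck; in the shaker's frame x = -97, y = -80 less the travel, z = 105.5 mm. Its thin tongue runs towards the lid 13 to 17 above the deck. The deck around it is flat and bare.
- lid (a joint): Lid angle, rad: 0 = shut, grows as its front edge swings up and back, to a stop at 2.2. About 0.3 kg, centre of mass 80 mm ahead of and 34 above the hinge when shut, so it balances at 1.172 (67 degrees from shut, 23 short of upright). Hinge friction 0.025 N m keeps it only within about 0.1 rad of that; below, it falls shut, beyond, over backwards.
- lid_hinge (a point): Middle of the lid's rear hinge line, which runs along the shaker's y; fixed in the shaker's frame at x = 100, y = 0, z = 85 mm. Its axes are the shaker's.
- lid_bar (a point): Middle of the lid's handle: straight round aluminium bar, 12 diameter, 122 long, parallel to the hinge, its centre 40 ahead of the hood's front wall, on two posts 53 either side of the middle; it can turn between the fingers. Shut: x = -65, y = 0, z = 121 mm in the shaker's frame (46 above the deck), 165 ahead of and 36 above the hinge line, about which it swings with the lid.
- medium_bottle: Square bottle of pink medium with a white cap, 76 x 76, 170 high, standing to the left of the shaker towards its rear. Origin: centre of its underside. Bystander.
- reservoir: White open reagent trough, 50 x 120 x 32, lying to the left of the shaker near its front. Origin: centre of its underside. Bystander.
- pipette: Hand pipette, black and white, about 255 long, 30 high, lying to the right of the shaker. Origin: under its middle. Bystander.

How it is judged:
By the outcome, as a careful person would: the job done as asked, in the order asked, and still so for the second after the job is handed in, while the arm keeps its last pose, push and grip.
It also fails if it takes over 43 s, if anything falls off the work surface, if the arm or the gripper's body presses on something with over 40 N, if the wrist force passes 120 N, or if a joint passes its speed limit or range.

## Working session

There is one attempt and no reset: what is moved stays moved. The work goes in short steps, Python scripts to look and compute and a tool call to move; the robot and the scene stay as the last step left them, time stands still between calls to the robot, and variables do not carry over. Pictures are saved under pics/ and viewed, at most 10 in all, crops included, and the job is handed in when it is done.

Besides the shell and the picture viewer there is one more tool, called after ">>>" by a JSON object that holds its "fn" and its "kwargs", one argument or row to a line. play_rows: Moves the arm, as the interface text tells. Its arguments: {"type":"object","properties":{"translation":{"type":"array","items":{"type":"array","items":{"type":"number"}}},"yaw":{"type":"array","items":{"type":"number"}},"hand":{"type":"number"},"force":{"type":"number"}},"required":["translation","yaw"]}

```bash
mkdir -p pics; ls
cat > h.py <<'E'
import numpy as np, cv2
from cell import telemetry, eyes, manip
from scipy.spatial.transform import Rotation as R
def cam(n):
    s=telemetry.read_state(); c=eyes.camera(n)
    if 'cam_to_world' in c: T=np.array(c['cam_to_world'])
    else:
        W=np.eye(4); W[:3,:3]=R.from_euler('xyz',s['eef_rot']).as_matrix(); W[:3,3]=s['eef_pos']; T=W@np.array(c['T_tool_cam'])
    c['T']=T; return c
def onz(c,uv,z):
    d=c['T'][:3,:3]@np.array([(uv[0]-c['cx'])/c['fx'],-(uv[1]-c['cy'])/c['fy'],-1]); o=c['T'][:3,3]
    return o+d*(z-o[2])/d[2]
def proj(c,p):
    q=np.linalg.inv(c['T'])@np.append(p,1); return [c['cx']+c['fx']*q[0]/-q[2], c['cy']-c['fy']*q[1]/-q[2]]
def save(c,n): cv2.imwrite('pics/'+n,cv2.cvtColor(c['pixels'],cv2.COLOR_RGB2BGR))
E
python3 - <<'E'
from h import *
for n in ['top','side']:
    c=cam(n); save(c,n+'0.png'); np.save(n+'.npy',c,allow_pickle=True); print(n,c['fx'],c['T'].round(2).tolist(),[k for k in c])
E
```

```text
pics
top 469.3493634160469 [[0.01, 0.98, -0.19, 333.25], [-1.0, 0.01, -0.01, 33.19], [-0.01, 0.19, 0.98, 1397.61], [0.0, 0.0, 0.0, 1.0]] ['pixels', 'fx', 'fy', 'cx', 'cy', 'cam_to_world', 'T']
side 479.15564446166934 [[-0.84, 0.28, -0.46, 16.04], [-0.54, -0.42, 0.73, 959.5], [0.01, 0.87, 0.5, 717.64], [0.0, 0.0, 0.0, 1.0]] ['pixels', 'fx', 'fy', 'cx', 'cy', 'cam_to_world', 'T']
```

View pics/top0.png

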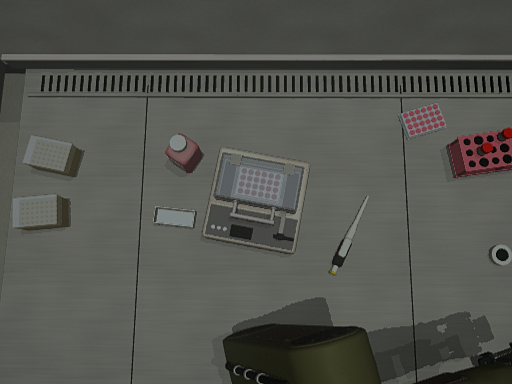

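View pics/side0.png

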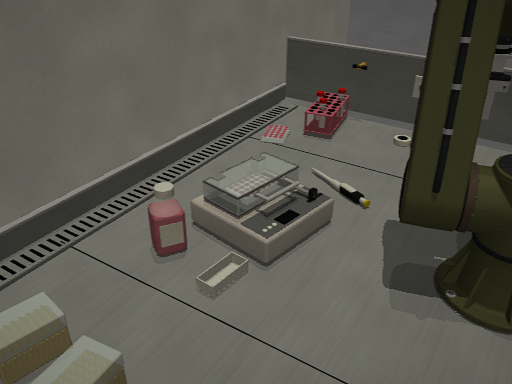

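The top view shows the shaker with deck corners near (203,238), (295,253), (310,158), (218,149), the black lock grip near (285,237) and the lid bar near (253,212). In the side view the lock is at (312,194).

Run:
```python
from h import *
c=np.load('top.npy',allow_pickle=True).item(); I=c['pixels']
for n,uv in dict(FL=(203,238),FR=(295,253),RR=(310,158),RL=(218,149)).items(): print(n,onz(c,uv,75).round(1))
print('bar',onz(c,(231,216),121),onz(c,(273,221),121)); print('lock',onz(c,(285,237),105))
s=np.load('side.npy',allow_pickle=True).item()
a=cv2.resize(I[140:265,195:325],None,fx=6,fy=4.6*1.3,interpolation=cv2.INTER_CUBIC)[:590]
cv2.imwrite('pics/z.png',cv2.cvtColor(cv2.resize(I[140:265,195:325],(624,600),interpolation=2),4))
st=telemetry.read_state(); print(st['eef_rot'],st['eef_pos'])
```

```text
FL [456.4 199.7  75. ]
FR [416.5 -59.2  75. ]
RR [ 691.2 -104.8   75. ]
RL [717.  163.7  75. ]
bar [513.03459696 118.7538361  121.        ] [500.07721002   3.49450947 121.        ]
lock [458.12310266 -29.95392775 105.        ]
[-3.14054302e+00 -7.83467223e-05  3.21801495e-01] [ 173.90439127 -521.53503817  204.92922584]
```

View pics/z.png

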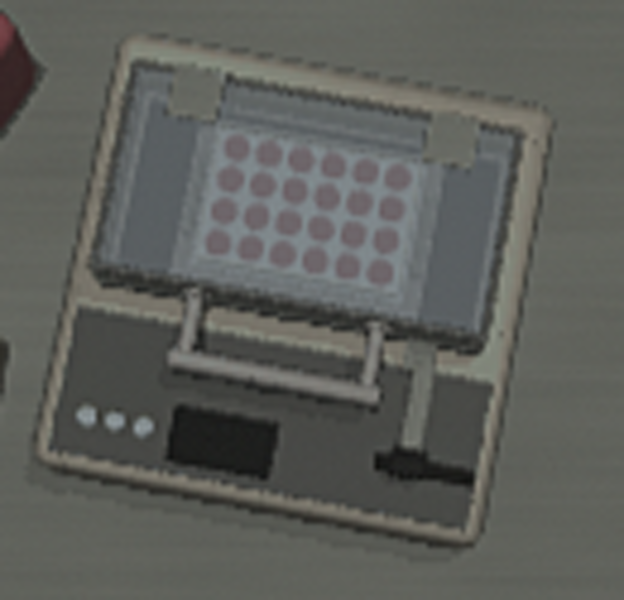

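The enlarged crop shows bar ends at (170,358) and (378,397), deck corners at (122,38), (552,105), (475,545), (38,460), and the grip top near (400,462) with its shadow to the right. Scale is 4.8.

```bash
python3 - <<'E'
from h import *
from scipy.optimize import least_squares
c=np.load('top.npy',allow_pickle=True).item()
px=np.array([(122,38),(552,105),(475,545),(38,460),(170,358),(378,397)])/4.8+[195,140]
M=np.array([(135,135,75),(135,-135,75),(-135,-135,75),(-135,135,75),(-65,61,121),(-65,-61,121)],float)
W=np.array([onz(c,p,m[2])[:2] for p,m in zip(px,M)])
f=lambda q:((M[:,:2]@np.array([[np.cos(q[2]),np.sin(q[2])],[-np.sin(q[2]),np.cos(q[2])]])+q[:2]-W)).ravel()
r=least_squares(f,[570,50,-.2]); print(r.x,f(r.x).reshape(-1,2).round(1))
E
python3 - <<'E'
from h import *
print(np.array(eyes.camera('wrist')['T_tool_cam']).round(2).tolist())
E
```

```text
[ 5.69635490e+02  4.92468571e+01 -1.72182685e-01] [[ 5.5  2.4]
 [-0.1 -2.3]
 [-1.5 -4.3]
 [-2.7  5.3]
 [-0.9  0. ]
 [-0.2 -1.2]]
[[0.0, 0.97, 0.26, 75.58], [1.0, 0.0, -0.0, 0.11], [-0.0, 0.26, -0.97, -179.38], [0.0, 0.0, 0.0, 1.0]]
```

>>> {"fn": "play_rows", "kwargs": {
  "translation": [
    [0.02, 0.04, 0.01],
    [0.045, 0.09, 0.02],
    [0.07, 0.135, 0.03],
    [0.1, 0.18, 0.045],
    [0.13, 0.225, 0.045],
    [0.16, 0.275, 0.045],
    [0.185, 0.32, 0.045],
    [0.21, 0.37, 0.045],
    [0.235, 0.415, 0.045],
    [0.26, 0.465, 0.045],
    [0.285, 0.51, 0.045],
    [0.306, 0.547, 0.045]
  ],
  "yaw": [0.05, 0.15, 0.25, 0.35, 0.45, 0.55, 0.65, 0.75, 0.85, 0.95, 1.03, 1.077],
  "hand": 0
}}

```text
clock: 1.65
eef_pos: [480.5, 27.2, 250.3]
eef_rot: [-3.141, -0.0, 1.402]
wrist_force: [1.0, -1.1, -0.4]
finger_gap: 0.6
finger_force: 0.0
```

>>> {"fn": "play_rows", "kwargs": {
  "translation": [
    [0, 0, 0],
    [0, 0, 0]
  ],
  "yaw": [0, 0]
}}

```text
clock: 1.9
eef_pos: [479.6, 24.9, 250.2]
eef_rot: [-3.141, 0.0, 1.398]
wrist_force: [0.8, -0.3, -0.1]
finger_gap: 0.2
finger_force: 0.0
```

Run:
```python
from h import *
c=cam('wrist'); save(c,'w1.png'); np.save('w1.npy',c,allow_pickle=True); st=telemetry.read_state(); print(st['clock'],st['eef_pos'],st['eef_rot'],st['finger_gap'])
q=(569.6,49.2,-.172)
def w(x,y,z): C,S=np.cos(q[2]),np.sin(q[2]); return np.array([q[0]+C*x-S*y,q[1]+S*x+C*y,z])
print(proj(c,w(-97,-80,105.5)),proj(c,w(-65,61,121)),proj(c,w(-65,-61,121)))
```

```text
1.95 [479.58161683  24.54121658 250.38593271] [-3.14134122e+00  1.80028853e-04  1.39774814e+00] 0.5054328715989503
[np.float64(243.56306592991908), np.float64(218.23984293610522)] [np.float64(278.16956026899084), np.float64(71.02510822078806)] [np.float64(275.9901728179618), np.float64(205.0667236045541)]
```

View pics/w1.png

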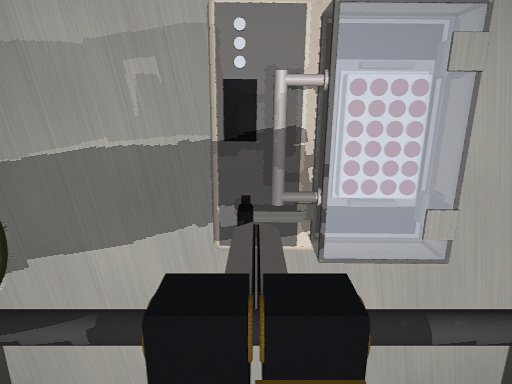

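The wrist view shows the bar from (281,70) to (278,205), about 2.5 px right of the prediction, and the lock grip's left end at about (246,197), partly behind the finger.

Run:
```python
from h import *
c=np.load('w1.npy',allow_pickle=True).item()
print('bar',onz(c,(281,70),121),onz(c,(278,205),121))
for v in (196,204): print('grip',onz(c,(246,v),105.5))
g=cv2.cvtColor(c['pixels'],7); print(g[188:212:2,246],g[206,236:258])
```

```text
bar [518.55000171 120.83390489 121.        ] [ 4.97037906e+02 -4.00205059e-02  1.21000000e+02]
grip [467.03042427   9.84231963 105.5       ]
grip [465.52509706   1.56297722 105.5       ]
[73 73 74 76 18 19 15 16 10  7  9 12] [59 63 33  9  9  9 11 10  9 10  7 11  9 11  8  8  4 56 62 61 61 60]
```

>>> {"fn": "play_rows", "kwargs": {
  "translation": [
    [-0.006, -0.004, -0.03],
    [-0.0155, -0.0115, -0.08],
    [-0.0155, -0.0115, -0.12],
    [-0.0155, -0.0115, -0.15],
    [-0.0155, -0.0115, -0.155],
    [-0.0155, -0.0115, -0.155]
  ],
  "yaw": [0, 0, 0, 0, 0, 0]
}}

```text
clock: 2.7
eef_pos: [464.7, 13.2, 96.3]
eef_rot: [3.141, -0.0, 1.398]
wrist_force: [-0.3, -0.3, 0.5]
finger_gap: 0.1
finger_force: 0.0
```

>>> {"fn": "play_rows", "kwargs": {
  "translation": [
    [-0.0009, -0.005, 0],
    [-0.0018, -0.01, 0],
    [-0.0027, -0.015, 0],
    [-0.0035, -0.02, 0],
    [-0.0044, -0.025, 0],
    [-0.0053, -0.03, 0],
    [-0.0053, -0.03, 0]
  ],
  "yaw": [0, 0, 0, 0, 0, 0, 0]
}}

```text
clock: 3.58
eef_pos: [459.0, -16.7, 95.3]
eef_rot: [-3.141, 0.0, 1.398]
wrist_force: [0.4, 0.6, 0.3]
finger_gap: 0.4
finger_force: 0.0
```

>>> {"fn": "play_rows", "kwargs": {
  "translation": [
    [-0.0005, -0.003, 0],
    [-0.0009, -0.005, 0],
    [-0.0012, -0.007, 0]
  ],
  "yaw": [0, 0, 0]
}}

```text
clock: 3.95
eef_pos: [458.1, -21.4, 95.5]
eef_rot: [-3.141, -0.004, 1.398]
wrist_force: [3.5, 27.9, 2.0]
finger_gap: 0.7
finger_force: 14.3
```

Run:
```python
from h import *
c=cam('wrist'); cv2.imwrite('pics/w2.png',cv2.cvtColor(c['pixels'],4)); s=telemetry.read_state(); print(s['eef_pos'],s['wrist_force'])
```

```text
[458.14845682 -21.17194663  95.50387661] [ 2.17834751 22.99803696  0.07541977]
```

View pics/w2.png

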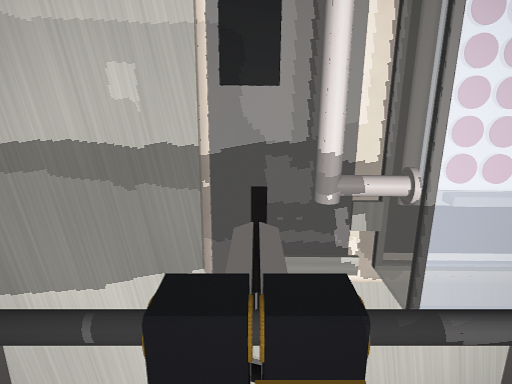

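The lock met its end stop: 28 N, with travel matching 30 mm. The view shows the fingers at the machine's right edge, clear of the bar end at (327,200). Now the bar.

>>> {"fn": "play_rows", "kwargs": {
  "translation": [
    [0.001, 0.005, 0],
    [0.001, 0.005, 0.04],
    [0.001, 0.005, 0.08],
    [0.015, 0.03, 0.085],
    [0.035, 0.06, 0.085],
    [0.05, 0.0837, 0.085],
    [0.05, 0.0837, 0.085],
    [0.05, 0.0837, 0.085]
  ],
  "yaw": [0, 0, 0, 0, 0, -0.004, -0.004, -0.004],
  "hand": 0.33,
  "force": 15
}}

```text
clock: 5.0
eef_pos: [507.5, 59.9, 180.2]
eef_rot: [-3.141, 0.0, 1.395]
wrist_force: [-0.3, 0.3, 0.4]
finger_gap: 30.9
finger_force: 0.0
```

Run:
```python
from h import *
c=cam('wrist'); cv2.imwrite('pics/w3.png',cv2.cvtColor(c['pixels'],4)); s=telemetry.read_state(); print(s['eef_pos'],s['eef_rot'],s['finger_gap'])
```

```text
[507.56456556  59.71370212 180.36301117] [-3.14131021e+00  3.22392367e-04  1.39432090e+00] 30.942861483470928
```

View pics/w3.png

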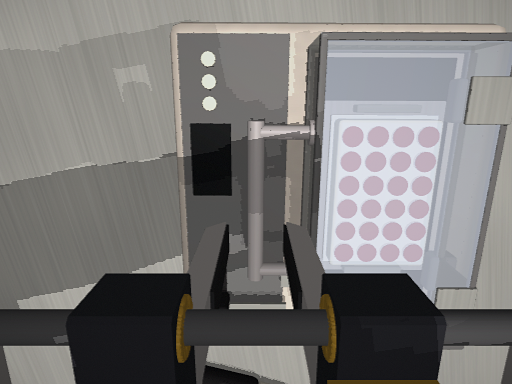

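The bar (column 256) is centred between the fingers, and the slide sits at the right edge behind them.

>>> {"fn": "play_rows", "kwargs": {
  "translation": [
    [0, 0, -0.02],
    [0, 0, -0.045],
    [0, 0, -0.065],
    [0, 0, -0.0785],
    [0, 0, -0.0785]
  ],
  "yaw": [0, 0, 0, 0, 0]
}}

```text
clock: 5.68
eef_pos: [507.5, 60.0, 101.5]
eef_rot: [-3.14, 0.0, 1.394]
wrist_force: [-0.1, -0.4, 0.3]
finger_gap: 31.0
finger_force: 0.0
```

>>> {"fn": "play_rows", "kwargs": {
  "translation": [
    [0, 0, 0],
    [0, 0, 0],
    [0, 0, 0],
    [0, 0, 0]
  ],
  "yaw": [0, 0, 0, 0],
  "hand": 0,
  "force": 15
}}

```text
clock: 6.18
eef_pos: [507.4, 60.6, 102.5]
eef_rot: [-3.14, 0.0, 1.395]
wrist_force: [-7.6, 0.7, 6.4]
finger_gap: 11.4
finger_force: 15.0
```

Run:
```python
from h import *
s=telemetry.read_state(); print(s['eef_pos'],s['wrist_force'],s['finger_gap'])
ex=np.array([np.cos(.176),-np.sin(.176)]); r=np.hypot(165,36);a0=np.arctan2(36,165)
for th in np.linspace(0,1.172,25)[1:]:
    f=165-r*np.cos(a0+th); z=r*np.sin(a0+th)-36; print([round(float(v)/1000,4) for v in (*(f*ex),z)],end=',')
```

```text
[507.35723819  60.58891634 102.46865039] [-7.57306289  0.66531692  6.41566935] 11.369223559492152
[0.0019, -0.0003, 0.008],[0.0042, -0.0008, 0.0159],[0.0069, -0.0012, 0.0237],[0.01, -0.0018, 0.0313],[0.0134, -0.0024, 0.0388],[0.0172, -0.0031, 0.0461],[0.0213, -0.0038, 0.0532],[0.0257, -0.0046, 0.0601],[0.0305, -0.0054, 0.0668],[0.0356, -0.0063, 0.0732],[0.041, -0.0073, 0.0794],[0.0467, -0.0083, 0.0852],[0.0527, -0.0094, 0.0908],[0.0589, -0.0105, 0.0961],[0.0654, -0.0116, 0.1011],[0.0721, -0.0128, 0.1058],[0.079, -0.014, 0.1101],[0.0861, -0.0153, 0.114],[0.0934, -0.0166, 0.1176],[0.1009, -0.0179, 0.1209],[0.1085, -0.0193, 0.1237],[0.1162, -0.0207, 0.1262],[0.1241, -0.0221, 0.1283],[0.132, -0.0235, 0.13],
```

>>> {"fn": "play_rows", "kwargs": {
  "translation": [
    [0.0019, -0.0003, 0.008],
    [0.0042, -0.0008, 0.0159],
    [0.0069, -0.0012, 0.0237],
    [0.01, -0.0018, 0.0313],
    [0.0134, -0.0024, 0.0388],
    [0.0172, -0.0031, 0.0461]
  ],
  "yaw": [0, 0, 0, 0, 0, 0]
}}

```text
clock: 6.92
eef_pos: [523.7, 57.6, 148.5]
eef_rot: [-3.137, 0.0, 1.395]
wrist_force: [-15.4, 1.6, 6.0]
finger_gap: 11.3
finger_force: 15.0
```

Run:
```python
from h import *
c=cam('side'); cv2.imwrite('pics/s2.png',cv2.resize(cv2.cvtColor(c['pixels'][120:270,160:360],4),(800,600))); s=telemetry.read_state(); print(s['eef_pos'],s['wrist_force'],s['finger_gap'])
```

```text
[524.23382549  57.54581608 149.54222392] [-18.21417547   1.60636668   9.40761874] 11.850222581495911
```

View pics/s2.png

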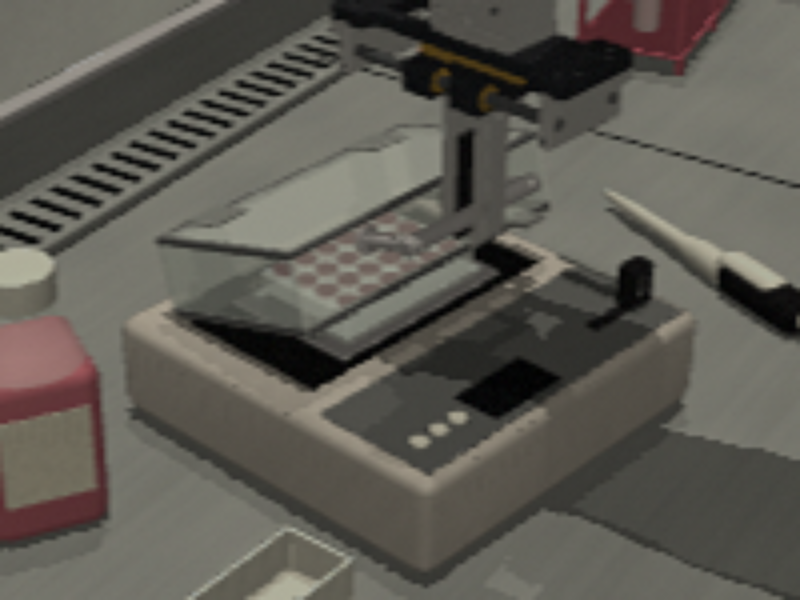

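Run:
```python
import numpy as np
ex=np.array([np.cos(.176),-np.sin(.176)]); r=np.hypot(165,36);a0=np.arctan2(36,165);b=None
for k,th in enumerate(np.linspace(0,1.172,25)[6:]):
    R=r+(0 if k==0 else 1.5)
    f=165-R*np.cos(a0+th); z=R*np.sin(a0+th)-36; p=np.array([*(f*ex),z])/1000
    if b is None: b=p
    if k==11: print()
    print((p-b).round(4).tolist(),end=',')
```

```text
[0.0, 0.0, 0.0],[0.0029, -0.0005, 0.0079],[0.0074, -0.0013, 0.0149],[0.0122, -0.0022, 0.0216],[0.0173, -0.0031, 0.0281],[0.0228, -0.0041, 0.0343],[0.0285, -0.0051, 0.0402],[0.0345, -0.0061, 0.0458],[0.0408, -0.0073, 0.0512],[0.0473, -0.0084, 0.0562],[0.0541, -0.0096, 0.0609],
[0.0611, -0.0109, 0.0652],[0.0683, -0.0121, 0.0692],[0.0756, -0.0135, 0.0729],[0.0832, -0.0148, 0.0761],[0.0909, -0.0162, 0.079],[0.0987, -0.0175, 0.0815],[0.1066, -0.019, 0.0837],[0.1146, -0.0204, 0.0854],
```

>>> {"fn": "play_rows", "kwargs": {
  "translation": [
    [0.0029, -0.0005, 0.0079],
    [0.0074, -0.0013, 0.0149],
    [0.0122, -0.0022, 0.0216],
    [0.0173, -0.0031, 0.0281],
    [0.0228, -0.0041, 0.0343],
    [0.0285, -0.0051, 0.0402],
    [0.0345, -0.0061, 0.0458],
    [0.0408, -0.0073, 0.0512],
    [0.0473, -0.0084, 0.0562],
    [0.0541, -0.0096, 0.0609]
  ],
  "yaw": [0, 0, 0, 0, 0, 0, 0, 0, 0, 0]
}}

```text
clock: 8.22
eef_pos: [579.6, 47.5, 210.3]
eef_rot: [3.141, 0.0, 1.395]
wrist_force: [-3.4, -1.0, 2.1]
finger_gap: 11.3
finger_force: 15.0
```

>>> {"fn": "play_rows", "kwargs": {
  "translation": [
    [0.007, -0.0013, 0.0043],
    [0.0142, -0.0025, 0.0083],
    [0.0215, -0.0039, 0.012],
    [0.0291, -0.0052, 0.0152],
    [0.0368, -0.0066, 0.0181],
    [0.0446, -0.0079, 0.0206],
    [0.0525, -0.0094, 0.0228],
    [0.0605, -0.0108, 0.0245],
    [0.0605, -0.0108, 0.0245],
    [0.0605, -0.0108, 0.0245]
  ],
  "yaw": [0, 0, 0, 0, 0, 0, 0, 0, 0, 0]
}}

```text
clock: 9.48
eef_pos: [639.7, 37.0, 233.3]
eef_rot: [3.142, -0.0, 1.395]
wrist_force: [0.3, -2.8, -0.8]
finger_gap: 11.6
finger_force: 15.0
```

Run:
```python
from h import *
c=cam('side'); cv2.imwrite('pics/s3.png',cv2.resize(cv2.cvtColor(c['pixels'][120:270,160:360],4),(800,600))); s=telemetry.read_state(); print(s['clock'],s['eef_pos'],s['wrist_force'],s['finger_gap'],s['finger_force'])
p=np.array(s['eef_pos'])-[571.8,49,0]; xs=p[0]*np.cos(.176)-p[1]*np.sin(.176); print(xs, np.arctan2(p[2]+19-85,100-xs)-np.arctan2(36,165), np.hypot(p[2]+19-85,100-xs))
```

```text
9.525 [639.62324467  37.0149105  233.25475065] [ 0.06103802 -2.17624931 -1.19736698] 11.610020933526995 15.002206563949585
68.87400960974419 1.1719864574191674 170.12636154148632
```

View pics/s3.png

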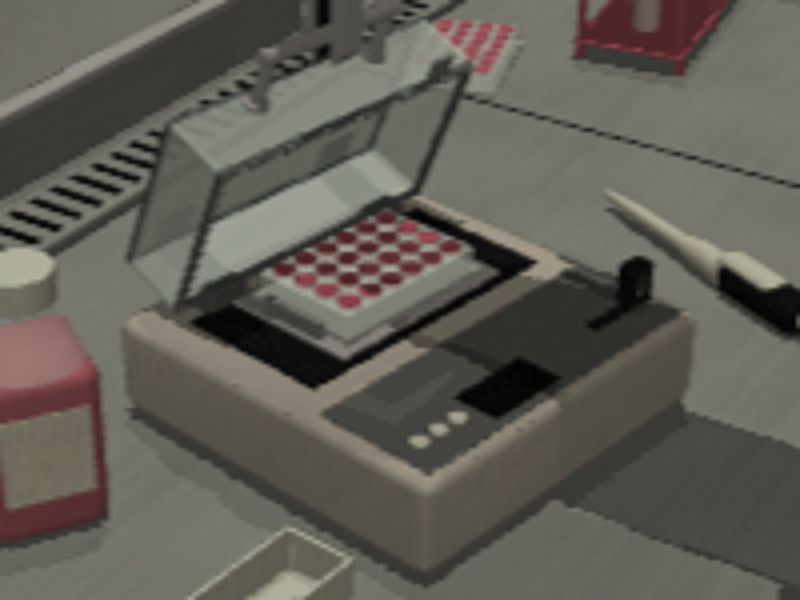

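The lid is up and held at about 1.17 rad, the lock grip stands at (635,280) near the right edge, and the bystanders have not moved. I'll check the lock's travel before handing in.

Run:
```python
from h import *
c=np.load('side.npy',allow_pickle=True).item()
C,S=np.cos(.176),-np.sin(.176)
f=lambda t:proj(c,np.array([571.8+C*-97-S*(-80-t),49+S*-97+C*(-80-t),105.5]))
for t in (0,25,30): print(t,np.round((np.array(f(t))-[160,120])*4,1))
```

```text
0 [604.7 276.8]
25 [628.  262.7]
30 [632.6 260. ]
```

>>> {"fn": "play_rows", "kwargs": {
  "translation": [
    [0, 0, 0],
    [0, 0, 0],
    [0, 0, 0],
    [0, 0, 0]
  ],
  "yaw": [0, 0, 0, 0]
}}

```text
clock: 10.02
eef_pos: [639.7, 37.0, 233.3]
eef_rot: [-3.141, -0.0, 1.395]
wrist_force: [-0.3, -2.0, -3.4]
finger_gap: 11.2
finger_force: 15.0
```

```bash
python3 -c "
from cell import manip
print(manip.sign_off())"
```

```text
the job is handed in; nothing more can be done
None
```

The lock is slid out to its end stop and the lid is held steady by its bar at about 1.17 rad, its balance point; the job was handed in at about 10 s, with the bottle, trough and pipette left untouched.

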